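# Count along the sheave rack and push the pulley wheel home

## Task

Put the loose sheave lying in front of the rack back into its place, the third gap counted from the end of the rail where the turned post stands (filled gaps count too). First count with a fingertip: set it on the rail behind the first gap and run it along, staying in touch with the rail, past the second gap to the third, and never touch the rail behind the fourth. Then push the sheave over the bench into that third gap until it is fully home against the rail, without picking it up and without disturbing the sheaves already in the rack or the brass tin and pliers nearby.

Things in the scene. Friction and masses are not known exactly. Their poses are not given: they have to be found in the camera images.
- rack: Wooden rack fixed to the bench: rail with five dividers in front making four gaps, open to the robot, floorless (things slide in over the bench). Origin on the bench under the rail's middle; x away from robot into the gaps, y along the rail to the left. Dividers 12 thick, 34 high, x -70 to -12 mm, at y = -176, -88, 0, 88, 176; gaps 76 wide, centres y = 132, 44, -44, -132 mm
- rail: The rack's rail, one solid and rigid piece along the back of all four gaps: 24 mm thick (x from -12 to +12 mm), 50 mm high with a flat top at z = 50 mm, 444 mm long (y from -222 to +222 mm). Same origin and axes as the rack. The stretch of rail behind a gap is as wide as the gap
- end_post: Turned wooden post with a round head, 28 mm across and 44 mm high, standing on top of one end of the rail, left or right (202 mm from the middle); counting starts at this end. Along the rail the centres of the first to fourth gap are 70, 158, 246 and 334 mm from it. Origin at its foot, on the rail's top, 50 mm above the bench
- end_cap: Low wooden button, 12 mm across and 4 mm high, on the rail's top at the end opposite the post. Origin at its foot
- sheave: The loose sheave to be put away: brown wooden pulley wheel lying flat on the bench in front of the rack, 63 mm across, 22 mm thick, 0.15 kg, with a groove round its edge. Origin at the middle of its underside, z up
- gap_a (a point): centre of the place where a sheave sits when fully home in the first gap from the left (+y) as seen from the robot, on the bench top, 32 mm in front of the rail's front face. Axes as the rack's.
- gap_b (a point): centre of the place where a sheave sits when fully home in the second gap from the left (+y) as seen from the robot, on the bench top, 32 mm in front of the rail's front face. Axes as the rack's.
- gap_c (a point): centre of the place where a sheave sits when fully home in the third gap from the left (+y) as seen from the robot, on the bench top, 32 mm in front of the rail's front face. Axes as the rack's.
- gap_d (a point): centre of the place where a sheave sits when fully home in the fourth gap from the left (+y) as seen from the robot, on the bench top, 32 mm in front of the rail's front face. Axes as the rack's.
- sheave_left: Another sheave of the same kind and size, already in the leftmost gap. To be left alone
- sheave_right: Another sheave of the same kind and size, already in the rightmost gap. To be left alone
- brass_tin: Small round brass tin, 58 mm across and 39 mm high, on the bench to the left. To be left alone. Origin at the middle of its underside
- pliers: Pair of dark pliers, 61 x 188 x 12 mm, lying on the bench to the right. To be left alone. Origin at the middle of their underside, length along y
There are look-alikes about, which are no part of the job. What is shaped like the sheave but green, red or turquoise is not meant.

How it is judged:
On the way, in this order (a step that is already met when the one before it is completed fails the run):
1. a fingertip touches the rail behind the first gap from the post (contact force between the fingers and rail above 0.3 N and horizontal distance between the grasp point and end_post between 0.032 and 0.098 m), for 0.05 s.
2. a fingertip touches the rail behind the divider between the first and second gap (contact force between the fingers and rail above 0.3 N and horizontal distance between the grasp point and end_post between 0.102 and 0.126 m), for 0.05 s.
3. a fingertip touches the rail behind the second gap (contact force between the fingers and rail above 0.3 N and horizontal distance between the grasp point and end_post between 0.13 and 0.186 m), for 0.05 s.
4. a fingertip touches the rail behind the divider between the second and third gap (contact force between the fingers and rail above 0.3 N and horizontal distance between the grasp point and end_post between 0.19 and 0.214 m), for 0.05 s.
5. a fingertip touches the rail behind the third gap (contact force between the fingers and rail above 0.3 N and horizontal distance between the grasp point and end_post between 0.218 and 0.284 m), for 0.05 s.
6. the sheave is home in the third gap from the post (((y of end_post in the frame of rack above 0 m and y of sheave in the frame of gap_c between -0.012 and 0.012 m and x of sheave in the frame of gap_c between -0.007 and 0.006 m) or (not (y of end_post in the frame of rack above 0 m) and y of sheave in the frame of gap_b between -0.012 and 0.012 m and x of sheave in the frame of gap_b between -0.007 and 0.006 m))), for 0.2 s.
At the end, for the whole second after the job is handed in: The loose sheave lies flat and at rest in the third gap from the post, within 7 mm of touching the rail and between the dividers; the two other sheaves, the brass tin and the pliers are within 15 mm of where they stood (((y of end_post in the frame of rack above 0 m and y of sheave in the frame of gap_c between -0.012 and 0.012 m and x of sheave in the frame of gap_c between -0.007 and 0.006 m) or (not (y of end_post in the frame of rack above 0 m) and y of sheave in the frame of gap_b between -0.012 and 0.012 m and x of sheave in the frame of gap_b between -0.007 and 0.006 m)) and angle between sheave's own z axis and vertical below 0.12 rad and height (world z) of sheave below 0.006 m and linear speed of sheave below 0.01 m/s and distance of each of sheave_left, sheave_right, brass_tin, pliers from where it was at the start of the episode below 0.015 m).
It fails at once if the sheave is lifted more than 12 mm off the bench (height (world z) of sheave above 0.012 m).
It fails at once if the sheave is tipped by more than 0.35 rad (angle between sheave's own z axis and vertical above 0.35 rad).
It fails at once if the rail is touched behind the fourth gap from the post (contact force between the fingers and rail above 0.3 N and horizontal distance between the grasp point and end_post above 0.3 m).
It fails at once if a sheave in the rack, the brass tin or the pliers is moved more than 15 mm or lifted (distance of any of sheave_left, sheave_right, brass_tin, pliers from where it was at the start of the episode above 0.015 m).
It also fails if it takes over 64 s, if anything falls off the work surface, if the arm or the gripper's body presses on something with over 40 N, if the wrist force passes 120 N, or if a joint passes its speed limit or range.

## Robot

A 6-joint arm with a two-finger parallel gripper is mounted at the origin on a cart in front of the work surface, level with it; the furniture and walls round the work are solid. World frame = base frame: x ahead of the robot, y to its left, z up, the work surface at z = 0. Lengths are in m, angles in rad, forces in N, time in s.
With the tool pointing down it reaches from about 0.25 to 0.8 m from the base axis. Payload 3.9 kg.
Tool frame: the origin (TCP) lies at the very end of the fingers, on their centre line; the grasp point (between the pads) lies 19 mm behind it (r.grip_depth is the distance from the TCP to the grasp point, in m); z points along the fingers, y is the line along which they close (so a half turn about z gives the same grasp; the last joint's range is limited). The gripper opens to 85 mm and grips with 20 to 120 N. Pads are 22 mm wide; open, the fingers measure 114 mm over their backs; the gripper's body (76 mm by 85 mm) begins 54 mm behind the grasp point. The pads swing forward as they close: fully open they stand 13 mm farther back than shut.
Start: joints at [-1.304, 0.26, -0.138, 1.173, 0, 1.571], TCP at [0.138, -0.506, 0.231] pointing down, gripper open.
Joint ranges: [-2.78, 2.78], [-0.83, 1.72], [-1.28, 1.37], [-1.9, 2.12], [-1.57, 1.48], [-3.14, 3.14]. Speed limits (rad/s): [2.57, 2.57, 3.14, 3.14, 3.14, 3.14].

## Interface

Orientations are given as a 3x3 rotation matrix whose columns are the frame's x, y, z axes.
In Python, from workcell import r gives the robot as it stands.
- The arm moves only by the tool drive_tool, never from a script. Its argument "motion" is a list of rows, each a list of 2 entries, a list of its own where there are three numbers: the shift along the tool's x, y, z in units of 2.5 cm (1.0 is 2.5 cm), then the turn, a rotation vector about the tool's x, y, z in units of 0.15 rad (1.0 is 0.15 rad). In form: [[[x, y, z], [wx, wy, wz]], ...]. A call has 1 to 12 rows; each row shifts and turns the commanded pose from where the row before left it, along the tool's axes as they then stand; what a row does not reach is not made up. A row lasts 1/10 s, in which the tool goes at most 50 mm and 8.59 degrees, less where a joint would pass 70% of its speed; a pose out of reach is approached as far as the arm can. A call with a number of a shift or a turn outside -1 to 1 is refused whole. A call with a gripper value outside its range is refused whole. "hand" is the closure, from -1 (fully open) to 1 (shut), set as the call begins (left out, the last holds). The fingers move at their own pace and stop on an object; "force" is the grip in N (left out, the last holds). Time passes only in rows, so rows that do not move let the fingers close. It gives the time, the measured TCP pose, the force, the opening and the grip force at its end, in the units of the state.
- r.get_state(): the state, without advancing time (a new reading comes with each control period).
- r.grab_frame(name): name is "scene" or "top"; returns the picture (384x512x3 uint8, blue, green, red); there is no depth.
- r.camera_info(name): a dict with "vertical_fov" (degrees; the focal length in pixels is half the picture's height over the tangent of half this angle, whatever the lens; pixels are square), "cx", "cy" (the principal point, pixels), "dist" ([k1, k2, p1, p2, k3] as OpenCV has them; the pictures are not rectified), "position" and "rotation" of the camera in the world. Camera axes: x right, y down, z forward; pixel columns grow to the right and rows downward; lengths in m; the calibration is good to about 2 mm. A picture is of the moment at which its call begins. camera_info takes no time and is no camera call.
- r.job_done(): hands the job in; it is judged then, once.
Trained networks look in the newest picture that a camera, given by its name, has taken for a name from the list of things; names that differ only in an ending like _2 or _b are one class to them, and where a whole thing is asked for, a point or a joint stands for the part that bears it (a point fixed in the world has none). Each returns a list of dicts, best first, with "p" (0 to 1); they miss things now and then, are a little off and sometimes report something else, mostly with a low value. They report only what shows in the picture. A call takes as long as a camera call. They do not tell look-alikes from the thing itself.
- r.look_for(camera, thing): "centre" ([column, row] in pixels, amid what is visible of it).
- r.masks_of(camera, thing): "mask" (384x512 bool, what is visible of it) and "centre" ([column, row] in pixels, amid what is visible of it).
The state is a dict: "t": time; "joint_pos": joint angles; "qd": joint speeds; "tau": joint torques, N m; "tcp_pos": TCP position; "eef_rot": TCP orientation; "ft_force": force on the tool from outside, world axes, zero at the start; "moment": the same for the moment, N m; "opening": finger opening in m; "finger_force": force on a finger pad.
Only numpy, scipy, OpenCV 4.12 (cv2) and the standard library are available. Lean on these libraries where they do the work, as an engineer would, in place of code of your own. Each camera call takes 0.05 s, during which the arm holds its last target. There are 200 camera calls.

## Working session

There is one attempt and no reset: what is moved stays moved. The work goes in short steps, Python scripts to look and compute and a tool call to move; the robot and the scene stay as the last step left them, time stands still between calls to the robot, and variables do not carry over. Pictures are saved under pics/ and viewed, at most 10 in all, crops included, and the job is handed in when it is done.

Besides the shell and the picture viewer there is one more tool, called after "Call:" as name([rows], argument=value, ...), one row to a line, values as JSON. drive_tool: Moves the arm, as the interface text tells. Its arguments: {"type":"object","properties":{"motion":{"type":"array","items":{"type":"array"}},"hand":{"type":"number"},"force":{"type":"number"}},"required":["motion"]}

```bash
mkdir -p pics; ls
cat > h.py <<'E'
import numpy as np, cv2
from workcell import r
def K(n):
    c=r.camera_info(n); f=192/np.tan(np.radians(c["vertical_fov"])/2)
    return c,np.array([[f,0,c["cx"]],[0,f,c["cy"]],[0,0,1.]])
def px2w(n,p,z):
    c,k=K(n); u=cv2.undistortPoints(np.array([[p]],float),k,np.array(c["dist"],float))[0,0]
    R=np.array(c["rotation"]);o=np.array(c["position"]); d=R@[u[0],u[1],1]
    return o+d*(z-o[2])/d[2]
def w2px(n,P):
    c,k=K(n);R=np.array(c["rotation"]);t=-R.T@np.array(c["position"])
    return cv2.projectPoints(np.array(P,float).reshape(-1,1,3),cv2.Rodrigues(R.T)[0],t,k,np.array(c["dist"],float))[0][:,0]
E
python3 - <<'E'
from h import *
for n in("scene","top"):
    cv2.imwrite(f"pics/{n}0.png",r.grab_frame(n)); print(n,r.camera_info(n)["position"])
    for t,z in(("sheave",.022),("end_post",.094),("end_cap",.054),("brass_tin",.039),("pliers",.012),("rail",.05)):
        for d in r.look_for(n,t): print(t,np.round(d["centre"]),round(d["p"],2),px2w(n,d["centre"],z).round(3))
print(r.get_state())
E
```

```text
pics
scene [-0.15763235  0.5140829   1.12397716]
sheave [230. 234.] 0.91 [0.468 0.133 0.022]
sheave [259. 241.] 0.85 [0.399 0.077 0.022]
sheave [316. 207.] 0.83 [ 0.395 -0.14   0.022]
sheave [262. 206.] 0.56 [ 0.496 -0.007  0.022]
end_post [230. 195.] 0.23 [0.54  0.082 0.094]
brass_tin [162. 275.] 0.77 [0.456 0.362 0.039]
pliers [361. 160.] 0.51 [ 0.463 -0.401  0.012]
rail [245. 164.] 0.73 [ 0.649 -0.052  0.05 ]
rail [290. 159.] 0.65 [ 0.58  -0.184  0.05 ]
top [ 0.43817925 -0.00465796  1.13613997]
sheave [234. 249.] 0.93 [0.396 0.06  0.022]
sheave [256. 213.] 0.89 [ 0.497 -0.006  0.022]
sheave [212. 218.] 0.81 [0.484 0.122 0.022]
sheave [304. 245.] 0.75 [ 0.406 -0.141  0.022]
end_post [354. 152.] 0.54 [ 0.656 -0.276  0.094]
end_cap [282. 164.] 0.31 [ 0.633 -0.079  0.054]
brass_tin [129. 220.] 0.91 [0.481 0.357 0.039]
pliers [389. 215.] 0.68 [ 0.487 -0.391  0.012]
rail [277. 158.] 0.86 [ 0.65  -0.066  0.05 ]
{'t': 0.7, 'joint_pos': array([-1.30400125e+00,  2.59967668e-01, -1.38096814e-01,  1.17268655e+00,
       -9.58386670e-06,  1.57077505e+00]), 'qd': array([ 0.00095507,  0.00126063,  0.0009967 , -0.00034251, -0.00141283,
       -0.00025549]), 'tau': array([-5.72137087e-04, -4.05476761e+01,  2.54186833e+01,  6.52108247e-04,
        2.19732260e-04,  1.02896755e-05]), 'tcp_pos': array([ 0.13840815, -0.5064247 ,  0.23132249]), 'eef_rot': array([[ 9.64615188e-01,  2.63661789e-01,  2.69558403e-06],
       [ 2.63661789e-01, -9.64615187e-01, -4.62146286e-05],
       [-9.58483035e-06,  4.52900552e-05, -9.99999999e-01]]), 'ft_force': array([-0.04304789, -0.35486291,  0.2454986 ]), 'moment': array([0.0272656 , 0.03641587, 0.03115305]), 'finger_force': 0.0, 'opening': 0.08554156939677295}
```

View pics/scene0.png

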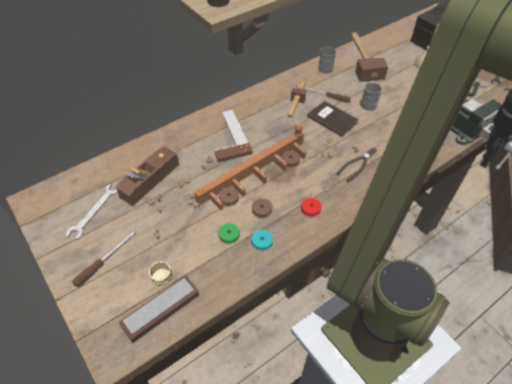

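View pics/top0.png

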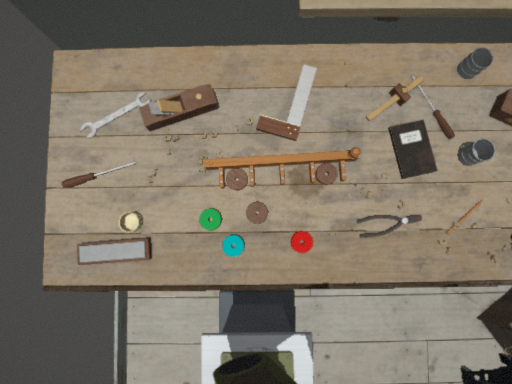

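The pictures show four sheave-like discs in front of the rack, in the top view:
- brown at (256,213)
- green at (210,219)
- turquoise at (233,246)
- red at (302,242)

The filled sheaves in the rack are at (236,179) and (326,173). I choose the brown one at (256,213). The post is at the right end, about (355,153), so the third gap is gap_b, between the dividers at (252,175) and (282,174). Next I'll fit the rack pose and check the choice in a crop.

```bash
cat > fit.py <<'E'
from h import *
from scipy.optimize import least_squares
n="top"; im=r.grab_frame(n)
m=max(r.masks_of(n,"rail"),key=lambda d:d["p"])["mask"]
hsv=cv2.cvtColor(im,cv2.COLOR_BGR2HSV)
pts=np.argwhere(m)[:,::-1].astype(float)
W=np.array([px2w(n,p,.05)[:2] for p in pts])
print("rect",cv2.minAreaRect((W*1000).astype(np.float32)), W.mean(0))
for t,z in(("end_post",.08),("end_cap",.054),("sheave",.022)):
    for d in r.masks_of(n,t):
        print(t,round(d["p"],2),np.round(d["centre"]),px2w(n,d["centre"],z).round(4),d["mask"].sum())
cv2.imwrite("pics/mask.png",cv2.resize((im*(.4+.6*m[...,None])).astype(np.uint8)[140:230,190:370],None,fx=4,fy=4,interpolation=2))
E
python3 fit.py
```

```text
rect ((646.0829467773438, -67.61944580078125), (31.560287475585938, 418.2978210449219), 2.660939931869507) [ 0.64653188 -0.06474675]
end_post 0.39 [352. 150.] [ 0.6646 -0.2728  0.08  ] 132
end_cap 0.18 [238. 181.] [0.5876 0.0452 0.054 ] 385
sheave 0.89 [233. 250.] [0.3945 0.0623 0.022 ] 418
sheave 0.75 [259. 213.] [ 0.4969 -0.0142  0.022 ] 384
sheave 0.74 [301. 245.] [ 0.4047 -0.1321  0.022 ] 412
sheave 0.63 [210. 218.] [0.4842 0.1277 0.022 ] 403
```

View pics/mask.png

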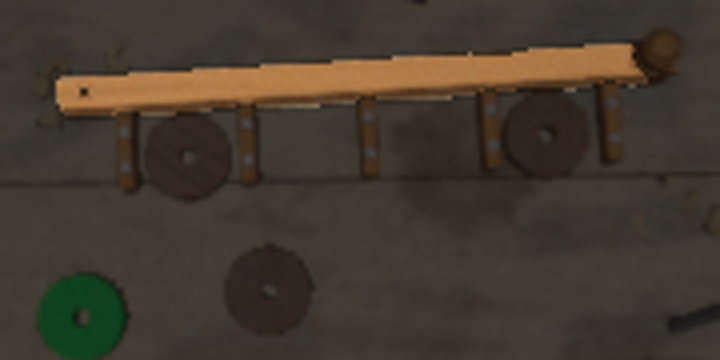

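The crop confirms the brown sheave at crop (268,290), which is about (256.6,212). The cap is at crop (84,92) and the post head at (659,52). Next I'll fit the rack and overlay it for checking.

```bash
cat > fit2.py <<'E'
from h import *
from scipy.optimize import least_squares
c=lambda u,v:((u+.5)/4-.5+190,(v+.5)/4-.5+140)
obs=[(c(84,92),(0,.202,.054)),(c(659,52),(0,-.202,.08))]
# divider top centres (mid of visible tops) 
for u,v,y in((126,148,.176),(248,142,.088),(369,135,0),(489,128,-.088),(610,120,-.176)): obs.append((c(u,v),(-.041,y,.032)))
def rk(p,P):
    P=np.atleast_2d(P);s,k=np.sin(p[2]),np.cos(p[2])
    return np.c_[p[0]+k*P[:,0]-s*P[:,1],p[1]+s*P[:,0]+k*P[:,1],P[:,2]]
O=np.array([o[0] for o in obs]);P=np.array([o[1] for o in obs])
f=least_squares(lambda p:(w2px("top",rk(p,P))-O).ravel(),[.647,-.065,.046])
print(f.x,f.fun.reshape(-1,2).round(2).tolist())
p=f.x
if __name__=="__main__":
    np.save("rack.npy",p)
    print("post",rk(p,[0,-.202,.05]),"gap_b",rk(p,[-.044,.044,0]),"sheave",px2w("top",c(268,290),.022))
    box=lambda x0,x1,y0,y1,z:[(x0,y0,z),(x1,y0,z),(x1,y1,z),(x0,y1,z)]
    tiles=[]
    for n,(x,y,w,h) in(("top",(190,140,180,90)),("scene",(180,120,140,110))):
        im=r.grab_frame(n); s=4; I=cv2.resize(im[y:y+h,x:x+w],None,fx=s,fy=s,interpolation=2)
        def dr(B,col):
            q=(w2px(n,B)-[x,y]+.5)*s-.5; cv2.polylines(I,[np.round(q).astype(int)],True,col,1)
        for z in(0.05,):dr(rk(p,box(-.012,.012,-.222,.222,z)),(255,255,0))
        for yy in(-.176,-.088,0,.088,.176):dr(rk(p,box(-.07,-.012,yy-.006,yy+.006,.034)),(0,255,0))
        a=np.linspace(0,6.28,40)
        dr(np.c_[.4969-.0,0,0]+0 if 0 else px2w("top",c(268,290),.022)+np.c_[.0315*np.cos(a),.0315*np.sin(a),0*a],(0,255,255))
        I=cv2.copyMakeBorder(I,0,0,0,720-I.shape[1],cv2.BORDER_CONSTANT) ; tiles.append(I)
    for i,t in enumerate(tiles): cv2.imwrite(f"pics/ov{i}.png",t)
    cv2.imwrite("pics/ov.png",cv2.resize(np.vstack(tiles),None,fx=.75,fy=.75,interpolation=cv2.INTER_AREA))
E
python3 fit2.py
```

```text
[ 0.65094877 -0.07873122  0.04305534] [[-0.43, -0.5], [0.3, -0.59], [-0.41, 0.38], [-0.4, 0.11], [-0.11, 0.1], [0.42, 0.1], [0.63, 0.37]]
post [[ 0.65964326 -0.28054402  0.05      ]] gap_b [[ 0.6050957  -0.03666585  0.        ]] sheave [ 0.50039745 -0.00657574  0.022     ]
```

View pics/ov.png

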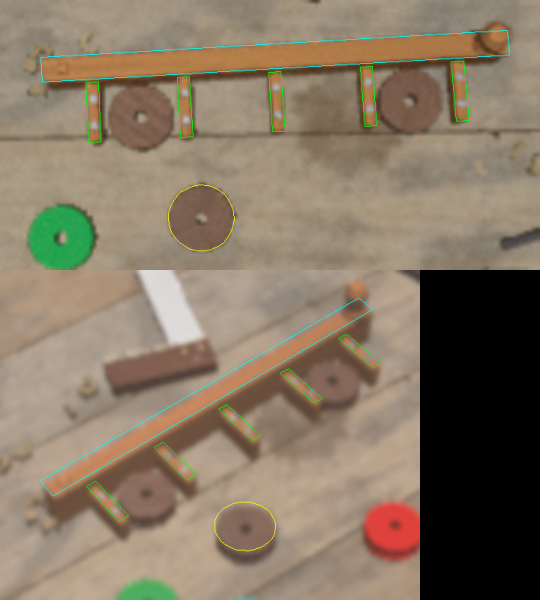

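The overlay fits the rack in both views to about 2 mm, and the brown sheave ring is right on. The results:
- **Post:** at (0.660,-0.281).
- **gap_b:** at (0.605,-0.037).
- **Sheave:** at (0.500,-0.007).

I'll slide the shut fingers along the rail top, then push with the fingers part open as a cradle.

Call:
drive_tool([
  [[0, 0, 0], [0, 0, 0.75]],
  [[0, 0, 0], [0, 0, 0.75]],
  [[1, -0.5, 0], [0, 0, 0]],
  [[1, -0.5, 0], [0, 0, 0]],
  [[1, -0.5, 0], [0, 0, 0]],
  [[1, -0.5, 0], [0, 0, 0]],
  [[1, -0.5, 0], [0, 0, 0]],
  [[1, -0.5, 0], [0, 0, 0]],
  [[1, -0.5, 0], [0, 0, 0]],
  [[1, -0.5, 0], [0, 0, 0]],
  [[1, -0.5, 0], [0, 0, 0]],
  [[1, -0.5, 0], [0, 0, 0]],
], hand=1, force=20)

```text
t: 2.25
tcp_pos: [0.384, -0.3704, 0.2314]
eef_rot: [[0.999, 0.042, 0.0], [0.042, -0.999, -0.0], [0.0, 0.0, -1.0]]
ft_force: [0.4, 0.0, 0.8]
opening: 0.0003
finger_force: 0.0
```

```bash
cat >> h.py <<'E'
def go(x,y,z,deg):
    """shift in tool axes (units) and turn about tool z to reach TCP xyz with tool x at world angle deg"""
    s=r.get_state();R=np.array(s["eef_rot"]);a=np.degrees(np.arctan2(R[1,0],R[0,0]))
    print("tcp",s["tcp_pos"].round(4),"ang",a.round(2),"tilt",R[:2,2].round(3),"open",round(s["opening"],4),"F",s["ft_force"].round(1),"t",round(s["t"],2))
    b=np.radians(deg);T=np.array([[np.cos(b),np.sin(b),0],[np.sin(b),-np.cos(b),0],[0,0,-1]])
    d=np.array([x,y,z])-s["tcp_pos"]
    print("shift(now axes)",(R.T@d/.025).round(2),"shift(after turn)",(T.T@d/.025).round(2),"turn",round(-np.radians(deg-a)/.15,2))
E
python3 -c "
from h import *
go(.6567,-.2106,.1,2.47)"
```

```text
tcp [ 0.384  -0.3704  0.2314] ang 2.4 tilt [ 0. -0.] open 0.0003 F [0.4 0.  0.8] t 2.25
shift(now axes) [11.17 -5.93  5.26] shift(after turn) [11.18 -5.92  5.25] turn -0.01
```

Call:
drive_tool([
  [[1, -0.5, 0], [0, 0, 0]],
  [[1, -0.5, 0], [0, 0, 0]],
  [[1, -0.5, 0.5], [0, 0, 0]],
  [[1, -0.5, 0.5], [0, 0, 0]],
  [[1, -0.5, 0.5], [0, 0, 0]],
  [[1, -0.5, 0.5], [0, 0, 0]],
  [[1, -0.5, 0.5], [0, 0, 0]],
  [[1, -0.5, 0.5], [0, 0, 0]],
  [[1, -0.5, 0.5], [0, 0, 0]],
  [[1, -0.5, 0.5], [0, 0, 0]],
  [[1, -0.5, 0.5], [0, 0, 0]],
  [[0.2, -0.4, 0.7], [0, 0, 0]],
])

```text
t: 3.45
tcp_pos: [0.6601, -0.2112, 0.1011]
eef_rot: [[0.999, 0.043, 0.004], [0.043, -0.999, -0.001], [0.004, 0.001, -1.0]]
ft_force: [0.6, 0.1, -0.0]
opening: -0.0001
finger_force: 0.0
```

```bash
python3 -c "
from h import *
go(.6567,-.2106,.055,2.47)
cv2.imwrite('pics/a.png',np.hstack([cv2.resize(r.grab_frame('scene')[100:250,150:350],(400,300)),cv2.resize(r.grab_frame('top')[110:230,200:360],(400,300))]))"
```

```text
tcp [ 0.6601 -0.2112  0.1011] ang 2.48 tilt [ 0.004 -0.001] open -0.0001 F [ 0.6  0.1 -0. ] t 3.45
shift(now axes) [-0.14 -0.03  1.84] shift(after turn) [-0.14 -0.03  1.84] turn 0.0
```

View pics/a.png

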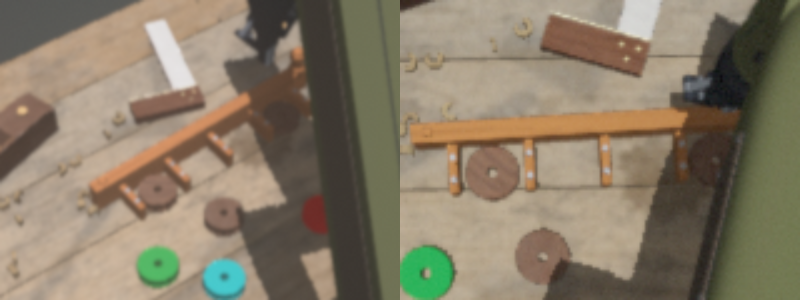

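The gripper is above the rail at the post end: left crop (265,30), right crop (710,90). It only appears offset because of its height. I'll lower it slowly.

Call:
drive_tool([
  [[-0.1, 0, 0.6], [0, 0, 0]],
  [[0, 0, 0.6], [0, 0, 0]],
  [[0, 0, 0.5], [0, 0, 0]],
  [[0, 0, 0.1], [0, 0, 0]],
  [[0, 0, 0.1], [0, 0, 0]],
  [[0, 0, 0], [0, 0, 0]],
])

```text
t: 4.15
tcp_pos: [0.6542, -0.2125, 0.0543]
eef_rot: [[0.999, 0.041, 0.001], [0.041, -0.999, -0.0], [0.001, 0.0, -1.0]]
ft_force: [0.2, -0.6, 0.1]
opening: -0.0004
finger_force: 0.0
```

Call:
drive_tool([
  [[0.1, 0, 0.08], [0, 0, 0]],
  [[0, 0, 0.06], [0, 0, 0]],
  [[0, 0, 0.06], [0, 0, 0]],
  [[0, 0, 0], [0, 0, 0]],
])

```text
t: 4.55
tcp_pos: [0.6572, -0.2121, 0.0501]
eef_rot: [[0.999, 0.042, 0.002], [0.042, -0.999, -0.001], [0.002, 0.001, -1.0]]
ft_force: [-0.7, 0.9, 5.3]
opening: 0.0001
finger_force: 2.2
```

Contact at 5 N behind gap 1. Now I'll slide along the rail.

Call:
drive_tool([
  [[0, 0, 0.04], [0, 0, 0]],
  [[0, -0.3, 0], [0, 0, 0]],
  [[0, -0.3, 0], [0, 0, 0]],
  [[0, -0.3, 0], [0, 0, 0]],
  [[0, -0.3, 0], [0, 0, 0]],
  [[0, -0.3, 0], [0, 0, 0]],
])

```text
t: 5.15
tcp_pos: [0.6571, -0.1764, 0.0501]
eef_rot: [[0.999, 0.041, 0.005], [0.041, -0.999, -0.004], [0.005, 0.005, -1.0]]
ft_force: [0.4, -4.3, 6.8]
opening: -0.0004
finger_force: 3.1
```

Call:
drive_tool([
  [[0, -0.3, 0], [0, 0, 0]],
  [[0, -0.3, 0], [0, 0, 0]],
  [[0, -0.3, 0], [0, 0, 0]],
  [[0, -0.3, 0], [0, 0, 0]],
  [[0, -0.3, 0], [0, 0, 0]],
  [[0, -0.3, 0], [0, 0, 0]],
  [[0, -0.3, 0], [0, 0, 0]],
  [[0, -0.3, 0], [0, 0, 0]],
])

```text
t: 5.95
tcp_pos: [0.6546, -0.1163, 0.0501]
eef_rot: [[0.999, 0.041, 0.005], [0.041, -0.999, -0.004], [0.005, 0.004, -1.0]]
ft_force: [0.1, -3.5, 6.7]
opening: -0.0003
finger_force: 3.3
```

Call:
drive_tool([
  [[0, -0.3, 0], [0, 0, 0]],
  [[0, -0.3, 0], [0, 0, 0]],
  [[0, -0.3, 0], [0, 0, 0]],
  [[0, -0.3, 0], [0, 0, 0]],
  [[0, -0.3, 0], [0, 0, 0]],
  [[0, -0.3, 0], [0, 0, 0]],
  [[0, -0.3, 0], [0, 0, 0]],
  [[0, -0.3, 0], [0, 0, 0]],
  [[0, -0.3, 0], [0, 0, 0]],
  [[0, -0.3, 0], [0, 0, 0]],
  [[0, 0, 0], [0, 0, 0]],
])

```text
t: 7.05
tcp_pos: [0.6515, -0.0399, 0.0501]
eef_rot: [[0.999, 0.042, 0.005], [0.042, -0.999, -0.002], [0.005, 0.002, -1.0]]
ft_force: [0.9, -1.6, 7.3]
opening: -0.0005
finger_force: 3.7
```

Third gap reached, 241 mm from the post and still in contact. I'll lift, part-open the fingers and go behind the sheave.

Call:
drive_tool([
  [[0, 0, -0.6], [0, 0, 0]],
  [[0, 0, -0.9], [0, 0, 0]],
  [[0, 0, -0.9], [0, 0, 0]],
  [[-1, 0, 0], [0, 0, 0]],
  [[-1, 0, 0], [0, 0, 0]],
  [[-1, 0, 0], [0, 0, 0]],
  [[-1, 0, 0], [0, 0, 0]],
  [[-1, 0, 0], [0, 0, 0]],
  [[-1, -0.5, 0], [0, 0, 0]],
  [[-1, -0.5, 0], [0, 0, 0]],
  [[0, -0.5, 0], [0, 0, 0.75]],
  [[0, 0, 0], [0, 0, 0.75]],
], hand=0.25)

```text
t: 8.25
tcp_pos: [0.4683, -0.0477, 0.1083]
eef_rot: [[0.992, -0.124, 0.004], [-0.124, -0.992, 0.036], [-0.001, -0.037, -0.999]]
ft_force: [0.6, -0.6, 0.8]
opening: 0.0319
finger_force: 0.0
```

Call:
drive_tool([
  [[0, 0, 0], [0, 0, 1]],
  [[0, 0, 0], [0, 0, 1]],
  [[0, 0, 0], [0, 0, 1]],
  [[0, 0, 0], [0, 0, 1]],
  [[0, 0, 0], [0, 0, 0]],
])

```text
t: 8.75
tcp_pos: [0.4117, -0.1908, 0.1081]
eef_rot: [[0.857, -0.515, 0.033], [-0.513, -0.844, 0.156], [-0.052, -0.15, -0.987]]
ft_force: [0.1, -0.2, -0.2]
opening: 0.0321
finger_force: 0.0
```

```bash
python3 -c "
from h import *
go(.465,.0286,.005,-44.7)"
```

```text
tcp [ 0.4117 -0.1908  0.1081] ang -30.91 tilt [0.033 0.156] open 0.0321 F [ 0.1 -0.2 -0.2] t 8.75
shift(now axes) [-2.46 -7.88  5.51] shift(after turn) [-4.66 -7.74  4.12] turn 1.6
```

```bash
python3 -c "
from h import *
s=r.get_state();print(s['joint_pos'].round(3),s['qd'].round(3))"
```

```text
[-0.54   0.27  -0.483  0.87   0.151  3.141] [ 0.083 -0.004 -0.007 -0.01   0.044  0.001]
```

Joint 6 hit its limit: the yaw cannot go below joint 1's angle. I'll use the half-turn equivalent, yaw 135°, and turn back the other way.

Call:
drive_tool([
  [[0, 0, 0], [0.5, 0, -0.9]],
  [[0, 0, 0], [0.5, 0, -0.9]],
  [[0, 0, 0], [0, 0, -1]],
  [[0, 0, 0], [0, 0, -1]],
  [[0, 0, 0], [0, 0, -1]],
  [[0, 0, 0], [0, 0, -1]],
])

```text
t: 9.35
tcp_pos: [0.4139, -0.1862, 0.1082]
eef_rot: [[0.937, 0.338, 0.089], [0.301, -0.909, 0.287], [0.178, -0.242, -0.954]]
ft_force: [-0.3, -0.2, -0.3]
opening: 0.0314
finger_force: 0.0
```

```bash
cat >> h.py <<'E'
def level():
    from scipy.spatial.transform import Rotation as Ro
    R=np.array(r.get_state()["eef_rot"]);z=R.T@[0,0,-1]; a=np.cross([0,0,1],z)
    print("tilt fix wx,wy units",(a/.15).round(2))
E
python3 -c "
from h import *
go(.465,.0286,.1,135.3);level()
print(r.get_state()['joint_pos'].round(2))"
```

```text
tcp [ 0.4139 -0.1862  0.1082] ang 17.81 tilt [0.089 0.287] open 0.0314 F [-0.3 -0.2 -0.3] t 9.35
shift(now axes) [ 4.44 -7.04  2.96] shift(after turn) [4.59 7.55 0.33] turn -13.67
tilt fix wx,wy units [-1.61 -1.18  0.  ]
[-0.63  0.3  -0.47  0.9   0.29  2.17]
```

Call:
drive_tool([
  [[0, 0, -0.5], [-0.8, -0.6, 0]],
  [[0, 0, 0], [-0.8, -0.6, 0]],
  [[0, 0, 0], [0, 0, -0.9]],
  [[0, 0, 0], [0, 0, -0.9]],
  [[0, 0, 0], [0, 0, -0.9]],
  [[0, 0, 0], [0, 0, -0.9]],
  [[0, 0, 0], [0, 0, -0.9]],
  [[0, 0, 0], [0, 0, -0.9]],
  [[0, 0, 0], [0, 0, -0.9]],
  [[0, 0, 0], [0, 0, -0.9]],
  [[0, 0, 0], [0, 0, -0.9]],
  [[0, 0, 0], [0, 0, -0.9]],
])

```text
t: 10.55
tcp_pos: [0.4128, -0.1895, 0.1202]
eef_rot: [[-0.113, 0.994, -0.003], [0.994, 0.113, 0.007], [0.007, -0.002, -1.0]]
ft_force: [-0.5, -0.3, -0.2]
opening: 0.0318
finger_force: 0.0
```

```bash
python3 -c "
from h import *
go(.465,.0286,.06,135.3);level()
print(r.get_state()['joint_pos'].round(2))"
```

```text
tcp [ 0.4128 -0.1895  0.1202] ang 96.47 tilt [-0.003  0.007] open 0.0318 F [-0.5 -0.3 -0.2] t 10.55
shift(now axes) [8.42 3.06 2.46] shift(after turn) [4.65 7.67 2.41] turn -4.52
tilt fix wx,wy units [-0.02 -0.05  0.  ]
[-0.43  0.23 -0.5   0.85  0.    1.02]
```

Call:
drive_tool([
  [[0.95, 0.34, 0], [0, 0, 0]],
  [[0.95, 0.34, 0], [0, 0, 0]],
  [[0.95, 0.34, 0], [0, 0, 0]],
  [[0.95, 0.34, 0], [0, 0, 0]],
  [[0.95, 0.34, 0], [0, 0, 0]],
  [[0.95, 0.34, 0], [0, 0, 0]],
  [[0.95, 0.34, 0], [0, 0, 0]],
  [[0.95, 0.34, 0], [0, 0, 0]],
  [[0.8, 0.34, 0.5], [0, 0, 0]],
  [[0, 0, 0.5], [0, 0, -0.9]],
  [[0, 0, 0.5], [0, 0, -0.9]],
  [[0, 0, 0.5], [0, 0, -0.9]],
])

```text
t: 11.75
tcp_pos: [0.4664, 0.0282, 0.071]
eef_rot: [[-0.496, 0.868, -0.003], [0.868, 0.496, 0.007], [0.007, 0.001, -1.0]]
ft_force: [-0.2, 0.5, -1.0]
opening: 0.0319
finger_force: 0.0
```

Call:
drive_tool([
  [[0, 0, 0], [0, 0, -0.9]],
  [[0, 0, 0], [0, 0, -0.9]],
  [[0, 0, 0], [0, 0, 0]],
])

```text
t: 12.05
tcp_pos: [0.4661, 0.0277, 0.0712]
eef_rot: [[-0.705, 0.71, -0.004], [0.71, 0.705, 0.007], [0.007, 0.002, -1.0]]
ft_force: [-0.2, 0.0, -0.2]
opening: 0.0319
finger_force: 0.0
```

```bash
python3 -c "
from h import *
go(.465,.0286,.005,135.3);level()
cv2.imwrite('pics/b.png',np.hstack([cv2.resize(r.grab_frame('scene')[130:280,150:350],(400,300)),cv2.resize(r.grab_frame('top')[140:260,180:340],(400,300))]))"
```

```text
tcp [0.4661 0.0277 0.0712] ang 134.8 tilt [-0.004  0.007] open 0.0319 F [-0.2  0.  -0.2] t 12.05
shift(now axes) [ 0.04 -0.01  2.65] shift(after turn) [ 0.06 -0.01  2.65] turn -0.06
tilt fix wx,wy units [ 0.01 -0.05  0.  ]
```

View pics/b.png

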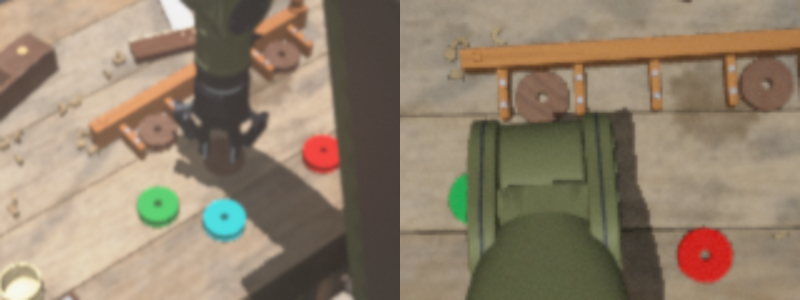

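The fingers stand left of and behind the sheave (left crop about (225,155)), and the tin and rack are clear. I'll lower and push diagonally.

Call:
drive_tool([
  [[0, 0, 0.6], [0, 0, 0]],
  [[0, 0, 0.6], [0, 0, 0]],
  [[0, 0, 0.6], [0, 0, 0]],
  [[0, 0, 0.5], [0, 0, 0]],
  [[0, 0, 0.3], [0, 0, 0]],
  [[0, 0, 0], [0, 0, 0]],
])

```text
t: 12.75
tcp_pos: [0.4652, 0.0275, 0.0055]
eef_rot: [[-0.703, 0.711, -0.005], [0.711, 0.703, 0.007], [0.008, 0.001, -1.0]]
ft_force: [-0.5, -0.2, -0.2]
opening: 0.0319
finger_force: 0.0
```

Call:
drive_tool([
  [[-0.25, 0, 0], [0, 0, 0]],
  [[-0.25, 0, 0], [0, 0, 0]],
  [[-0.2, 0, 0], [0, 0, 0]],
  [[-0.2, 0, 0], [0, 0, 0]],
  [[-0.2, 0, 0], [0, 0, 0]],
  [[-0.2, 0, 0], [0, 0, 0]],
  [[-0.2, 0, 0], [0, 0, 0]],
  [[-0.2, 0, 0], [0, 0, 0]],
  [[-0.2, 0, 0], [0, 0, 0]],
  [[-0.2, 0, 0], [0, 0, 0]],
  [[-0.2, 0, 0], [0, 0, 0]],
  [[0, 0, 0], [0, 0, 0]],
])

```text
t: 13.95
tcp_pos: [0.5074, -0.0141, 0.0058]
eef_rot: [[-0.703, 0.711, -0.003], [0.711, 0.703, 0.006], [0.006, 0.002, -1.0]]
ft_force: [0.5, -0.7, -0.2]
opening: 0.0318
finger_force: 0.0
```

```bash
python3 -c "
from h import *
go(.465,.0286,.08,2.47)
for n in('scene','top'):
    r.grab_frame(n)
    for d in r.look_for(n,'sheave'): print(n,np.round(d['centre']),round(d['p'],2),px2w(n,d['centre'],.022).round(3))"
```

```text
tcp [ 0.5074 -0.0141  0.0058] ang 134.7 tilt [-0.003  0.006] open 0.0318 F [ 0.5 -0.7 -0.2] t 13.95
shift(now axes) [ 2.42  0.   -2.95] shift(after turn) [-1.62 -1.78 -2.97] turn 15.39
scene [258. 240.] 0.8 [0.401 0.078 0.022]
scene [232. 233.] 0.66 [0.467 0.127 0.022]
scene [262. 199.] 0.51 [ 0.518 -0.023  0.022]
top [209. 217.] 0.95 [0.489 0.131 0.022]
top [304. 242.] 0.5 [ 0.413 -0.14   0.022]
top [225. 248.] 0.39 [0.398 0.085 0.022]
```

Call:
drive_tool([
  [[0.5, 0, 0], [0, 0, 0]],
  [[0.5, 0, -0.5], [0, 0, 0]],
  [[0, 0, -1], [0, 0, 0]],
  [[0, 0, -1], [0, 0, 0]],
  [[0, 0, -0.5], [0, 0, 0.9]],
  [[0, 0, 0], [0, 0, 0.9]],
  [[0, 0, 0], [0, 0, 0.9]],
  [[0, 0, 0], [0, 0, 0.9]],
  [[0, 0, 0], [0, 0, 0.9]],
  [[0, 0, 0], [0, 0, 0.9]],
  [[0, 0, 0], [0, 0, 0.9]],
  [[0, 0, 0], [0, 0, 0.9]],
])

```text
t: 15.35
tcp_pos: [0.4879, 0.0047, 0.0818]
eef_rot: [[0.299, 0.954, -0.004], [0.954, -0.299, 0.007], [0.005, -0.006, -1.0]]
ft_force: [-0.2, -0.3, -0.5]
opening: 0.0322
finger_force: 0.0
```

Call:
drive_tool([
  [[0, 0, 0], [0, 0, 0.9]],
  [[0, 0, 0], [0, 0, 0.9]],
  [[0, 0, 0], [0, 0, 0.9]],
  [[0, 0, 0], [0, 0, 0.9]],
  [[0, 0, 0], [0, 0, 0.9]],
  [[0, 0, 0], [0, 0, 0.9]],
  [[0, 0, 0], [0, 0, 0.9]],
  [[0, 0, 0], [0, 0, 0.9]],
  [[0, 0, 0], [0, 0, 0.8]],
  [[0, 0, 0], [0, 0, 0]],
])

```text
t: 16.35
tcp_pos: [0.4881, 0.0046, 0.0817]
eef_rot: [[0.997, 0.073, -0.004], [0.073, -0.997, 0.007], [-0.003, -0.007, -1.0]]
ft_force: [0.4, -0.8, -0.3]
opening: 0.032
finger_force: 0.0
```

```bash
cat > l.py <<'E'
from h import *
im=r.grab_frame('scene')
for d in r.masks_of('scene','sheave'): print(np.round(d['centre']),round(d['p'],2),px2w('scene',d['centre'],.018).round(4), im[d['mask']].mean(0).round())
E
python3 -c "
from h import *
go(.475,-.042,.006,2.47);level()
import l
cv2.imwrite('pics/c.png',cv2.resize(l.im[130:280,150:350],None,fx=4,fy=4,interpolation=2))"
```

```text
tcp [0.4881 0.0046 0.0817] ang 4.17 tilt [-0.004  0.007] open 0.032 F [ 0.4 -0.8 -0.3] t 16.35
shift(now axes) [-0.65  1.84  3.02] shift(after turn) [-0.6   1.84  3.03] turn 0.2
tilt fix wx,wy units [-0.05  0.02  0.  ]
[312. 209.] 0.85 [ 0.3972 -0.1251  0.018 ] [ 64.  70. 214.]
[260. 241.] 0.73 [0.3982 0.0733 0.018 ] [201. 201.  86.]
[228. 232.] 0.61 [0.4776 0.1318 0.018 ] [110. 188.  98.]
[268. 199.] 0.6 [ 0.5093 -0.0392  0.018 ] [66. 74. 87.]
[239. 179.] 0.5 [ 0.6292 -0.0133  0.018 ] [ 91. 120. 162.]
```

View pics/c.png

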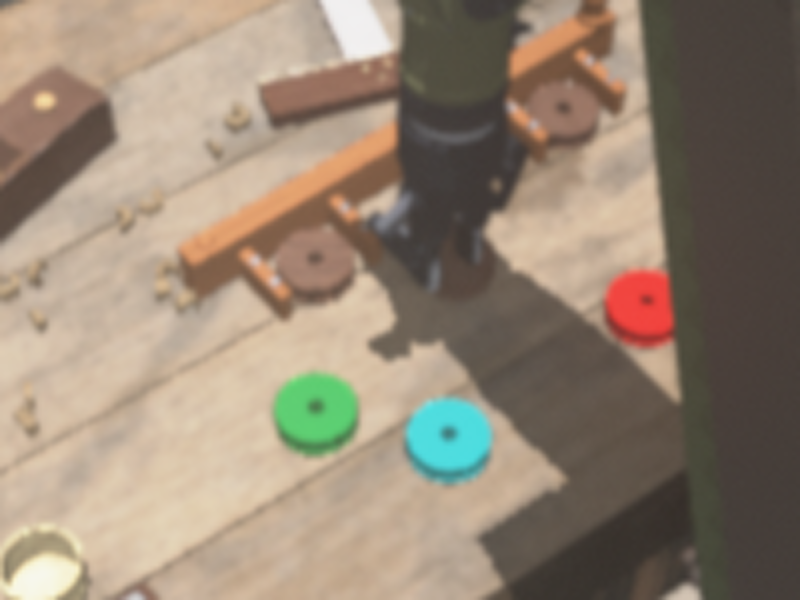

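The gripper hides the sheave, so I'll move aside for a clear look.

Call:
drive_tool([
  [[-0.5, 0.8, 0], [0, 0, 0.2]],
  [[-0.5, 1, 0], [0, 0, 0]],
  [[-0.5, 1, 0], [0, 0, 0]],
  [[-0.5, 1, 0], [0, 0, 0]],
  [[-0.5, 1, 0], [0, 0, 0]],
  [[0, 1, 0], [0, 0, 0]],
  [[0, 1, 0], [0, 0, 0]],
  [[0, 1, 0], [0, 0, 0]],
  [[0, 0, 0], [0, 0, 0]],
])

```text
t: 17.35
tcp_pos: [0.4361, -0.1963, 0.0803]
eef_rot: [[0.999, 0.04, -0.002], [0.04, -0.999, 0.005], [-0.002, -0.005, -1.0]]
ft_force: [0.4, -0.2, 0.5]
opening: 0.032
finger_force: 0.0
```

```bash
python3 -c "
from h import *
go(.475,-.042,.08,2.47);level()
a=r.grab_frame('top');b=r.grab_frame('scene')
cv2.imwrite('pics/d.png',np.hstack([cv2.resize(a[140:240,200:300],(400,400),interpolation=2),cv2.resize(b[140:240,210:310],(400,400),interpolation=2)]))
for n in('top','scene'):
  for d in r.masks_of(n,'sheave'): print(n,np.round(d['centre']),round(d['p'],2),px2w(n,d['centre'],.02).round(4))"
```

```text
tcp [ 0.4361 -0.1963  0.0803] ang 2.31 tilt [-0.002  0.005] open 0.032 F [ 0.4 -0.2  0.5] t 17.35
shift(now axes) [ 1.81 -6.1   0.04] shift(after turn) [ 1.82 -6.1   0.01] turn -0.02
tilt fix wx,wy units [-0.03  0.01  0.  ]
top [210. 218.] 0.93 [0.4868 0.1273 0.02  ]
top [270. 200.] 0.71 [ 0.5356 -0.0451  0.02  ]
top [300. 241.] 0.65 [ 0.4154 -0.1291  0.02  ]
top [232. 248.] 0.6 [0.3987 0.0641 0.02  ]
scene [262. 240.] 0.89 [0.3953 0.0679 0.02  ]
scene [229. 233.] 0.64 [0.4737 0.1305 0.02  ]
scene [311. 206.] 0.6 [ 0.4054 -0.1295  0.02  ]
scene [263. 195.] 0.59 [ 0.5296 -0.0371  0.02  ]
```

View pics/d.png

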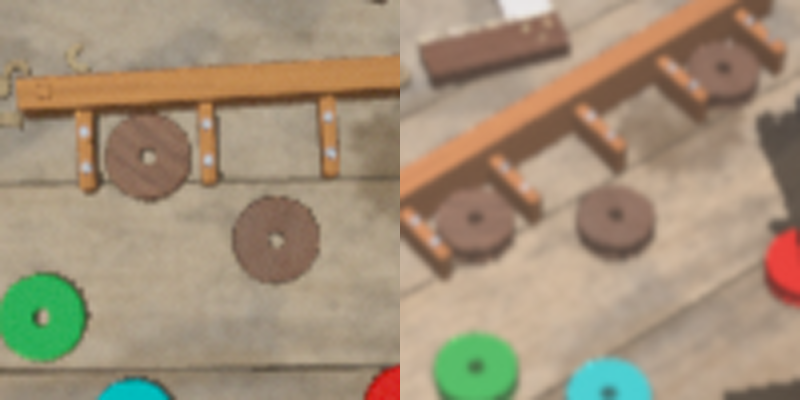

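The sheave is now clear of the dividers at left crop (276,239), world about (0.537,-0.041). That is 1.5 mm off the centre line of the third gap. I'll go straight behind it.

Call:
drive_tool([
  [[0, -0.8, 0], [0, 0, 0]],
  [[0, -0.8, 0], [0, 0, 0]],
  [[0, -0.9, 0], [0, 0, 0]],
  [[0, -0.9, 0], [0, 0, 0]],
  [[0.4, -0.9, 0], [0, 0, 0]],
  [[0.5, -0.9, 0], [0, 0, 0]],
  [[0.5, -0.9, 0], [0, 0, 0]],
  [[0.5, 0, 0], [0, 0, 0]],
  [[0, 0, 0], [0, 0, 0]],
])

```text
t: 18.45
tcp_pos: [0.4783, -0.0387, 0.081]
eef_rot: [[0.999, 0.045, -0.002], [0.045, -0.999, 0.006], [-0.001, -0.006, -1.0]]
ft_force: [0.1, -0.8, 1.2]
opening: 0.032
finger_force: 0.0
```

```bash
python3 -c "
from h import *
go(.479,-.042,.0055,2.47);level()"
```

```text
tcp [ 0.4783 -0.0387  0.081 ] ang 2.56 tilt [-0.002  0.006] open 0.032 F [ 0.1 -0.8  1.2] t 18.45
shift(now axes) [0.03 0.15 3.02] shift(after turn) [0.02 0.13 3.02] turn 0.01
tilt fix wx,wy units [-0.04  0.01  0.  ]
```

Call:
drive_tool([
  [[0, 0.13, 0.6], [0, 0, 0]],
  [[0, 0, 0.7], [0, 0, 0]],
  [[0, 0, 0.7], [0, 0, 0]],
  [[0, 0, 0.6], [0, 0, 0]],
  [[0, 0, 0.4], [0, 0, 0]],
  [[0, 0, 0], [0, 0, 0]],
])

```text
t: 19.05
tcp_pos: [0.4745, -0.0427, 0.0046]
eef_rot: [[0.999, 0.041, -0.007], [0.041, -0.999, 0.007], [-0.007, -0.007, -1.0]]
ft_force: [-0.0, -0.4, -0.1]
opening: 0.0318
finger_force: 0.0
```

Call:
drive_tool([
  [[0.2, 0, 0], [0, 0, 0]],
  [[0.3, 0, 0], [0, 0, 0]],
  [[0.25, 0, 0], [0, 0, 0]],
  [[0.25, 0, 0], [0, 0, 0]],
  [[0.25, 0, 0], [0, 0, 0]],
  [[0.25, 0, 0], [0, 0, 0]],
  [[0.25, 0, 0], [0, 0, 0]],
  [[0.25, 0, 0], [0, 0, 0]],
  [[0.25, 0, 0], [0, 0, 0]],
  [[0.25, 0, 0], [0, 0, 0]],
  [[0.2, 0, 0], [0, 0, 0]],
  [[0, 0, 0], [0, 0, 0]],
])

```text
t: 20.25
tcp_pos: [0.5452, -0.0395, 0.0056]
eef_rot: [[0.999, 0.042, -0.002], [0.042, -0.999, 0.007], [-0.002, -0.007, -1.0]]
ft_force: [-0.7, -0.5, 1.3]
opening: 0.0316
finger_force: 0.0
```

```bash
python3 -c "
from h import *
p=np.load('rack.npy')
R=np.array([[np.cos(p[2]),-np.sin(p[2])],[np.sin(p[2]),np.cos(p[2])]])
print('tool in rack',R.T@(r.get_state()['tcp_pos'][:2]-p[:2]));import l"
```

```text
tool in rack [-0.10399917  0.04372079]
[232. 234.] 0.78 [0.4659 0.1277 0.018 ] [104. 178.  93.]
[259. 240.] 0.6 [0.4032 0.0743 0.018 ] [136. 137.  71.]
[260. 192.] 0.58 [ 0.5475 -0.0359  0.018 ] [65. 74. 90.]
[305. 209.] 0.51 [ 0.4106 -0.1091  0.018 ] [ 45.  51. 106.]
```

Call:
drive_tool([
  [[0.2, 0, 0], [0, 0, 0]],
  [[0.2, 0, 0], [0, 0, 0]],
  [[0.2, 0, 0], [0, 0, 0]],
  [[0.12, 0, 0], [0, 0, 0]],
  [[0, 0, 0], [0, 0, 0]],
])

```text
t: 20.85
tcp_pos: [0.5627, -0.0388, 0.0055]
eef_rot: [[0.999, 0.042, -0.003], [0.042, -0.999, 0.007], [-0.002, -0.007, -1.0]]
ft_force: [-0.3, -1.1, 0.3]
opening: 0.032
finger_force: 0.0
```

Call:
drive_tool([
  [[0.08, 0, 0], [0, 0, 0]],
  [[0.08, 0, 0], [0, 0, 0]],
  [[0, 0, 0], [0, 0, 0]],
])

```text
t: 21.15
tcp_pos: [0.566, -0.0386, 0.0054]
eef_rot: [[0.999, 0.042, -0.003], [0.042, -0.999, 0.007], [-0.003, -0.007, -1.0]]
ft_force: [-0.1, 0.8, 0.3]
opening: 0.0318
finger_force: 0.1
```

Not against the rail yet; I'll continue in small steps.

Call:
drive_tool([
  [[0.08, 0, 0], [0, 0, 0]],
  [[0.06, 0, 0], [0, 0, 0]],
  [[0, 0, 0], [0, 0, 0]],
])

```text
t: 21.45
tcp_pos: [0.5666, -0.0385, 0.005]
eef_rot: [[0.999, 0.041, -0.008], [0.041, -0.999, 0.006], [-0.008, -0.007, -1.0]]
ft_force: [-5.9, 0.2, 3.5]
opening: 0.0323
finger_force: 3.1
```

Call:
drive_tool([
  [[0.06, 0, 0], [0, 0, 0]],
  [[0.04, 0, 0], [0, 0, 0]],
  [[0, 0, 0], [0, 0, 0]],
])

```text
t: 21.75
tcp_pos: [0.5668, -0.0385, 0.0048]
eef_rot: [[0.999, 0.041, -0.012], [0.041, -0.999, 0.006], [-0.012, -0.007, -1.0]]
ft_force: [-8.6, -0.6, 7.7]
opening: 0.0322
finger_force: 5.3
```

The force rises with no further motion, at the expected position, so the sheave is home. I'll back off and check.

Call:
drive_tool([
  [[-0.5, 0, 0], [0, 0, 0]],
  [[-0.6, 0, 0], [0, 0, 0]],
  [[-0.5, 0, -0.3], [0, 0, 0]],
  [[0, 0, -0.9], [0, 0, 0]],
  [[0, 0, -0.9], [0, 0, 0]],
  [[0, 0, -0.9], [0, 0, 0]],
  [[-1, 0.5, 0], [0, 0, 0]],
  [[-0.5, 1, 0], [0, 0, 0]],
  [[0, 1, 0], [0, 0, 0]],
  [[0, 1, 0], [0, 0, 0]],
  [[0, 1, 0], [0, 0, 0]],
  [[0, 1, 0], [0, 0, 0]],
])

```text
t: 22.95
tcp_pos: [0.5007, -0.1806, 0.0806]
eef_rot: [[0.999, 0.042, -0.002], [0.042, -0.999, 0.006], [-0.002, -0.006, -1.0]]
ft_force: [-0.6, -0.1, -0.1]
opening: 0.0318
finger_force: 0.0
```

```bash
python3 -c "
from h import *
a=r.grab_frame('top');b=r.grab_frame('scene')
p=np.load('rack.npy');th=np.linspace(0,6.28,40)
g=np.array([p[0]-.044-.044*np.sin(p[2]),p[1]-.044*np.sin(p[2])+.044,.022])
I=cv2.resize(a[140:240,200:300],(400,400),interpolation=2)
q=(w2px('top',g+np.c_[.0315*np.cos(th),.0315*np.sin(th),0*th])-[200,140]+.5)*4-.5
cv2.polylines(I,[np.round(q).astype(int)],True,(0,255,255),1)
cv2.imwrite('pics/e.png',np.hstack([I,cv2.resize(b[130:230,210:310],(400,400),interpolation=2)]))"
```

```text
(no output)
```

View pics/e.png

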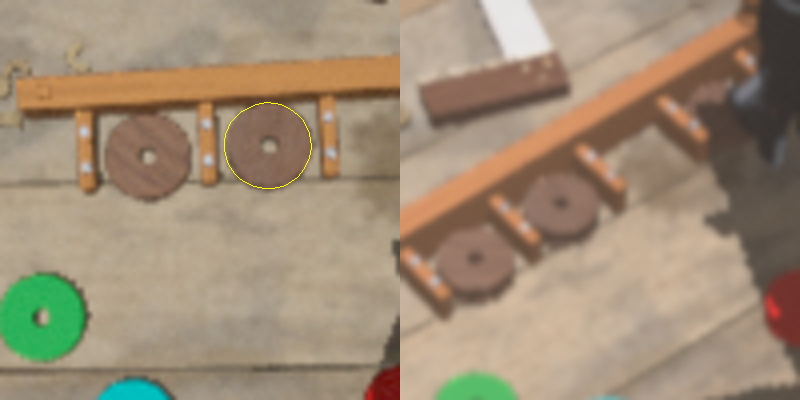

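The sheave sits on the predicted home circle at left crop (268,146), flat against the rail. The left neighbour is unmoved.

```bash
python3 -c "
from workcell import r
print(r.job_done())"
```

```text
the job is handed in; nothing more can be done
None
```

I counted along the rail from the post with a fingertip, then pushed the brown sheave home in the third gap (gap_b); the last pictures show it against the rail, and the job is handed in at about 23 s, with no verdict returned.

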